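# Store a varnish sample and click the keeper shut

## Robot

A 7-joint arm with a two-finger parallel gripper is mounted at the origin on a cart in front of the work surface, level with it; the furniture and walls round the work are solid. World frame = base frame: x ahead of the robot, y to its left, z up, the work surface at z = 0. Lengths are in m, angles in rad, forces in N, time in s.
With the tool pointing down it reaches from about 0.4 to 0.85 m from the base axis. Payload 10.4 kg.
Tool frame: the origin (TCP) lies at the very end of the fingers, on their centre line; the grasp point (between the pads) lies r.pinch_z behind it (r.pinch_z is the distance from the TCP to the grasp point, in m); z points along the fingers, x is the direction in which the jaws open and shut, and the axes are right-handed (so a half turn about z gives the same grasp; the last joint's range is limited). The gripper opens to 87 mm and grips with 3 to 60 N. Pads are 19 mm wide; open, the fingers measure 117 mm over their backs; the gripper's body (75 mm by 190 mm) begins 51 mm behind the grasp point.
Start: joints at [-1.344, 0.332, -0.065, 1.46, 0.022, 1.35, -0.088], TCP at [0.154, 0.606, 0.195] pointing down, gripper open.
Joint ranges: [-2.6, 2.6], [-0.5, 2.12], [-1.47, 1.34], [0.16, 2.42], [-1.27, 4.41], [0.06, 2.06], [-2.6, 2.6]. Speed limits (rad/s): [2.22, 2.22, 2.79, 2.79, 3.14, 3.14, 3.14].

## Interface

Orientations are given as a unit quaternion [x, y, z, w].
In Python, from bench import r gives the robot as it stands.
- The arm moves only by the tool carry_out, never from a script. Its argument "increments" is text: rows parted by semicolons, each of 7 numbers parted by spaces: the turn, a rotation vector about the tool's x, y, z in degrees, then the shift along the tool's x, y, z in m, then the finger opening in m, from 0 to 0.087. A call has exactly 5 rows; each row is the pose to reach, as a shift and turn from the pose measured when the call began, along the tool's axes at that moment; what a row does not reach only later rows make up. A row lasts 1/8 s, in which the tool goes at most 62.5 mm and 10.7 degrees, less where a joint would pass 70% of its speed; a pose out of reach is approached as far as the arm can. A call with a gripper value outside its range is refused whole. The fingers move at their own pace and stop on an object; "squeeze" is the grip in N (left out, the last holds). Time passes only in rows, so rows that repeat a pose let the fingers close, or fill a call up. It gives the time, the measured TCP pose, the force and the opening at its end, in the units of the state.
- r.read_state(): the state, without advancing time (a new reading comes with each control period).
- r.camera(name): name is "scene" or "top" or "wrist"; returns (picture, depth): 420x560x3 uint8, blue, green, red; 420x560 float32, m along the optical axis (not along the pixel's ray), 0 where there is no reading.
- r.camera_model(name): a dict with "K" (3x3 intrinsics, pixels), "extrinsics" (4x4, takes a point from camera to world coordinates). Camera axes: x right, y down, z forward; pixel columns grow to the right and rows downward; lengths in m; the calibration is good to about 2 mm. A picture is of the moment at which its call begins: read the wrist's pose just before it. camera_model takes no time and is no camera call; for the wrist camera it gives the pose at the moment of the call.
- r.close_job(): hands the job in, once; it reports no verdict.
The state is a dict: "time": time; "joint_positions": joint angles; "joint_vel": joint speeds; "joint_torque": joint torques, N m; "ee_pos": TCP position; "eef_rot": TCP orientation; "ft_force": force on the tool from outside, world axes, zero at the start; "torque": the same for the moment, N m; "width": finger opening in m.
Only numpy, scipy, OpenCV 4.12 (cv2) and the standard library are available. Lean on these libraries where they do the work, as an engineer would, in place of code of your own. Each camera call takes 0.05 s, during which the arm holds its last target.

## Task

Pick up the round varnish sample by its upright grip and slide it level into the empty middle slot of the wooden drying cassette, fully home against the back, and let go. Then turn the cassette's black knob clockwise until it clicks past its detent and stays there, so that its keeper rod stands in front of the discs. Do not knock over or shift the varnish jar or the sanding block.

Things in the scene. Friction and masses are not known exactly. Their poses are not given: they have to be found in the camera images.
- sample_grip (a point): Centre of the sample's upright wooden grip: 18 mm (x) by 14 mm (y), 42 mm tall. It stands on a flat tongue, 16 mm wide and 5 mm thick, that leads to the disc. Own x points from the grip to the disc, z up. The tongue's underside, level with the disc's, is 26 mm below this point; the grip's top is 21 mm above it. Pinch it along its y, from above.
- sample_disc (a point): Centre of the loose sample's amber disc, 68 mm across and 5 mm thick, half-way through its thickness. Axes as sample_grip, which lies at x = -98 mm, z = +23.5 mm from here. It starts lying flat on the bench.
- sample: The whole sample (about 50 g); origin under the disc's centre, axes as sample_grip. Let go in the slot, it lies stably on the slot's floor with tongue and grip outside in front.
- slot_seat (a point): Where the disc's centre lies when the sample is fully home on the floor of the middle slot, 32.5 mm above the bench. Own x is the direction of insertion, z up. The floor is 2.5 mm below this point, the ceiling 9.5 mm above it, the back stop at x = +35 mm, the mouth at x = -38 mm; 74 mm clear between the side walls. Tongue straight out of the mouth.
- slot_mouth (a point): Centre of the middle slot's opening, 36 mm above the bench: 12 mm high, 74 mm wide, between boards 6 mm thick. Axes as slot_seat. The slots above and below, 18 mm apart, already hold a plain disc each.
- cassette_top (a point): Centre of the top face of the fixed light-wood cassette, 68 mm above the bench; the box is 82 mm (x) by 90 mm (y). Axes as slot_seat. The knob's steel pillar (with a dark round housing of 21 mm radius from 48 to 68 mm above the bench) stands in front of its right corner, at x = -44, y = -60 mm from here.
- knob_grip (a point): On the knob's vertical axis, 99 mm above the bench, at the height to grip its bar: 46 mm long (own x), 12 mm wide (own y), from 16 mm below this point to 12 mm above it. Own x runs along the bar toward the keeper rod and turns with the knob. The bar tops the knob. Below it are a hub of 15 mm radius and a flat steel arm. Grip across the width, from above.
- lock_knob (a joint): Turn of the knob in rad, growing clockwise seen from above. It rests in an unlocked detent at 0 and a locked one at 1.10. Between them the detent resists (0.09 N m at most, at 0.28; crest at 0.55): let go short of the crest it springs back to 0; past it, it snaps on to 1.10 and is held there. Stops at -0.12 and 1.22.
- keeper_rod (a point): Middle of the keeper rod, steel, 8 mm thick, which hangs from the knob's arm 31 mm from the knob's axis, from 72 down to 18 mm above the bench. Unlocked it hangs at x = -72, y = -46 mm from slot_seat; locked it stands 2 mm in front of the slot mouths, 29 mm to the right of their middle, beside the tongue.
- varnish_jar: Glass jar with dark lid, 64 mm across, 76 mm tall, standing loose; origin under its centre. Leave alone.
- sanding_block: Cork sanding block 46 x 90 x 27 mm lying loose; origin under its centre. Leave alone.
Things that resemble listed ones, but are neither listed nor needed, are in the scene too. Of the things that look like the sample, the larger one is meant.

How it is judged:
By the outcome, as a careful person would: the job done as asked, in the order asked, and still so for the second after the job is handed in, with the robot touching nothing.
It also fails if it takes over 64 s, if anything falls off the work surface, if the arm or the gripper's body presses on something with over 40 N, if the wrist force passes 120 N, or if a joint passes its speed limit or range.

## Working session

There is one attempt and no reset: what is moved stays moved. The work goes in short steps, Python scripts to look and compute and a tool call to move; the robot and the scene stay as the last step left them, time stands still between calls to the robot, and variables do not carry over. Pictures are saved under pics/ and viewed, and the job is handed in when it is done.

Besides the shell and the picture viewer there is one more tool, called after "Emit:" in YAML: its name, and indented under it one key for each argument. carry_out: Moves the arm, as the interface text tells. Its arguments: {"type":"object","properties":{"increments":{"type":"string"},"squeeze":{"type":"number"}},"required":["increments"]}

```bash
mkdir -p pics; ls; python3 - <<'E'
from bench import r
import cv2
print(r.read_state(), r.pinch_z)
for n in ["scene","top","wrist"]:
    p,d=r.camera(n); cv2.imwrite(f"pics/{n}0.png",p)
    import numpy as np; np.save(f"pics/{n}0d.npy",d)
    m=r.camera_model(n); print(n,m["K"],m["extrinsics"])
E
```

```text
pics
{'time': 0.0, 'joint_positions': array([-1.34360565,  0.33289026, -0.06467846,  1.46096937,  0.0216243 ,
        1.34992224, -0.08851529]), 'joint_vel': array([ 0.00196481,  0.00131219, -0.0002501 ,  0.00071303, -0.00193376,
       -0.00026318, -0.00088244]), 'joint_torque': array([-5.15639431e-05, -6.23236156e+01,  2.46376003e-02, -3.89907253e+01,
       -6.13292260e-02,  3.94827803e-02,  1.43154693e-04]), 'ee_pos': array([0.15442013, 0.60515858, 0.19382906]), 'eef_rot': array([ 7.89686299e-01,  6.13510385e-01, -5.57013948e-04,  4.97122246e-04]), 'ft_force': array([0.11498399, 0.03777927, 0.27182474]), 'torque': array([-0.01435271, -0.07847877,  0.00079314]), 'width': 0.08696485560141613} 0.0187
scene [[422.6375797    0.         278.76665611]
 [  0.         422.6375797  205.26497774]
 [  0.           0.           1.        ]] [[ 0.75860671 -0.39906663  0.51503561  0.06798784]
 [-0.65117589 -0.43763129  0.62003937 -0.61671512]
 [-0.02204132 -0.8057448  -0.5918526   0.72396532]
 [ 0.          0.          0.          1.        ]]
top [[519.80759605   0.         278.91148996]
 [  0.         519.80759605 211.43853838]
 [  0.           0.           1.        ]] [[ 0.02209059 -0.99057535  0.13517572  0.47667489]
 [-0.99973002 -0.02091301  0.01012545  0.03365013]
 [-0.00720309 -0.13536291 -0.9907699   1.23845069]
 [ 0.          0.          0.          1.        ]]
wrist [[321.38652358   0.         274.88282059]
 [  0.         321.38652358 212.47578027]
 [  0.           0.           1.        ]] [[ 0.24722424  0.93288465  0.26192826  0.0821227 ]
 [ 0.96895678 -0.23754165 -0.06853265  0.62374295]
 [-0.00171419  0.27074009 -0.96265096  0.38483134]
 [ 0.          0.          0.          1.        ]]
```

View pics/scene0.png

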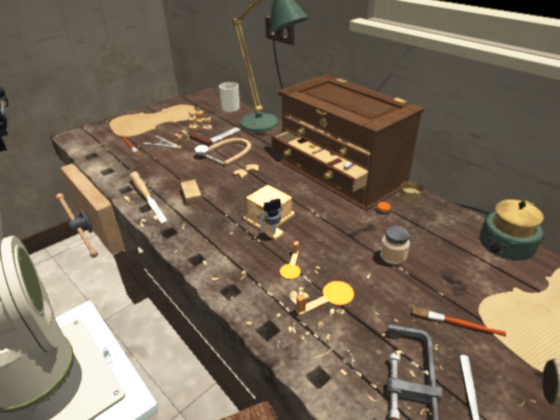

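View pics/top0.png

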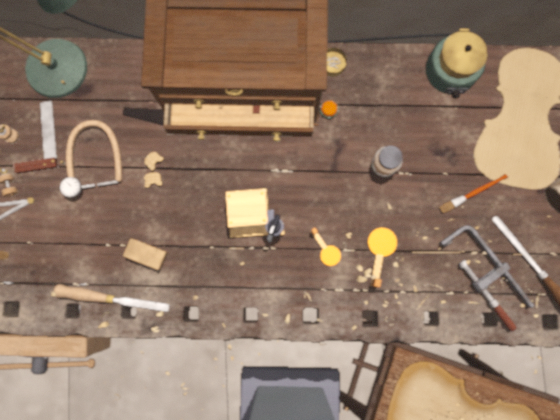

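View pics/wrist0.png

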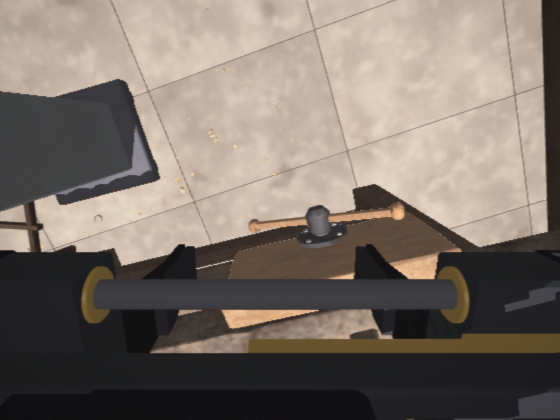

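The larger sample has its disc at top (382,242) and its grip at (376,283). The smaller lookalike has its disc at (331,255) and its grip near (317,234). The cassette is at (247,213), with the knob at (275,226). I'll enlarge these areas to confirm.

```bash
python3 - <<'E'
import cv2
p=cv2.imread("pics/top0.png")
a=cv2.resize(p[180:305,210:410],None,fx=4,fy=4,interpolation=cv2.INTER_CUBIC); cv2.imwrite("pics/top0c.png",a)
p=cv2.imread("pics/scene0.png")
a=cv2.resize(p[180:320,230:370],None,fx=4,fy=4,interpolation=cv2.INTER_CUBIC); cv2.imwrite("pics/scene0c.png",a)
E
```

```text
(no output)
```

View pics/top0c.png

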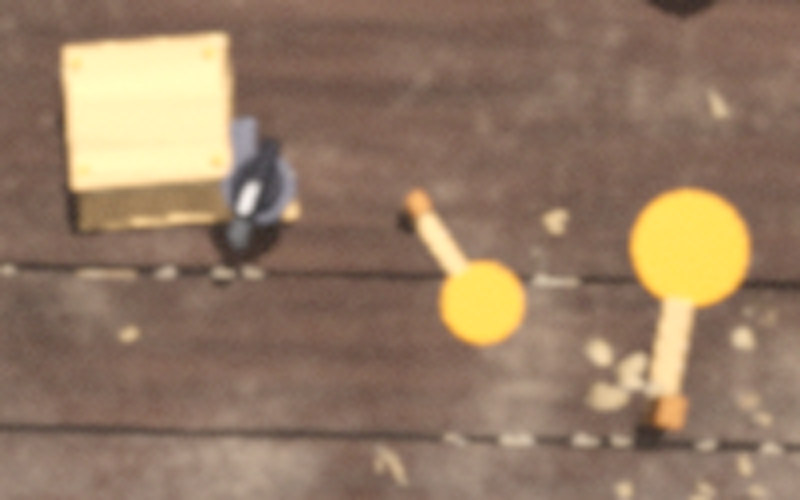

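View pics/scene0c.png

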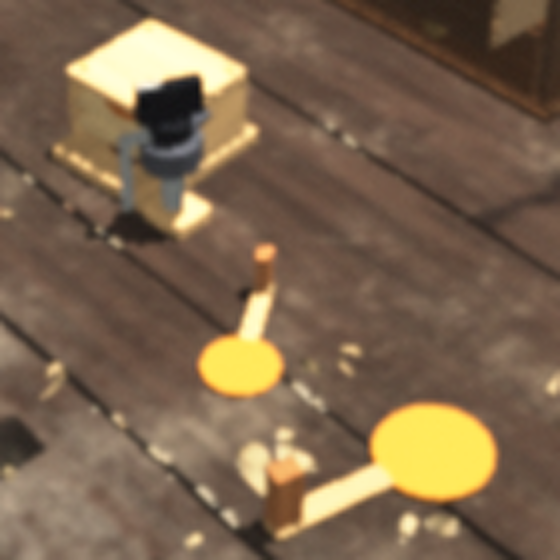

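The right-hand sample (disc at top (382,242), scene (338,293)) is clearly the larger one, so it is the one meant. Next I'll measure the disc, the grip and the cassette's top face.

```bash
cat > h.py <<'E'
import numpy as np, cv2
from bench import r
def ray(n,uv,z,m=None):
    m=m or r.camera_model(n); K=m["K"];E=m["extrinsics"]
    d=E[:3,:3]@np.linalg.inv(K)@np.array([uv[0],uv[1],1.]); o=E[:3,3]
    return o+d*(z-o[2])/d[2]
def proj(n,P,m=None):
    m=m or r.camera_model(n); E=m["extrinsics"]
    c=E[:3,:3].T@(np.asarray(P)-E[:3,3]); q=m["K"]@c; return q[:2]/q[2]
def big(mask,k=3):
    n,l,s,c=cv2.connectedComponentsWithStats(mask.astype(np.uint8))
    o=np.argsort(-s[1:,4])[:k]+1
    return [(s[i,4],c[i],l==i) for i in o]
E
python3 - <<'E'
from h import *
for n in ["top","scene"]:
    p=cv2.imread(f"pics/{n}0.png"); hsv=cv2.cvtColor(p,cv2.COLOR_BGR2HSV)
    H,S,V=[hsv[...,i].astype(int) for i in range(3)]
    m=(H>15)&(H<28)&(S>150)&(V>200)
    for a,c,mm in big(m,2):
        w=ray(n,c,.005); print(n,"disc",a,c,w)
        cn=max(cv2.findContours(mm.astype(np.uint8),0,1)[0],key=len)[:,0]
        W=np.array([ray(n,q,.005) for q in cn]); print(" size",np.ptp(W,0)[:2])
    # orange-brown grip
    m=(H>5)&(H<16)&(S>120)&(V>110)
    for a,c,mm in big(m,8):
        print(n,"brown",a,c)
    if n=="top":
        m=np.zeros_like(H); m[180:240,215:272]=((V>225)&(S<165)&(H>15)&(H<35))[180:240,215:272]
        a,c,mm=big(m,1)[0]; print("cass",a,c,cv2.minAreaRect(np.argwhere(mm)[:,::-1].astype(np.float32)))
        rc=cv2.boxPoints(cv2.minAreaRect(np.argwhere(mm)[:,::-1].astype(np.float32)))
        W=np.array([ray(n,q,.068) for q in rc]);print(W,W.mean(0),np.linalg.norm(np.diff(W,axis=0),axis=1))
E
```

```text
top disc 660 [382.08484848 241.27878788] [ 0.57867818 -0.20010219  0.005     ]
 size [0.06872693 0.06640922]
top disc 309 [329.9579288  255.71521036] [ 0.54181352 -0.07682092  0.005     ]
 size [0.04516099 0.04503248]
top brown 12150 [231.03876543  47.82888889]
top brown 1446 [505.83056708 393.92738589]
top brown 475 [241.68210526 128.12      ]
top brown 454 [261.88986784   3.78634361]
top brown 311 [ 34.79421222 165.09646302]
top brown 257 [484.26459144 186.84824903]
top brown 235 [198.26808511  96.35319149]
top brown 168 [285.46428571  97.9047619 ]
cass 1413 [246.45506016 207.46142958] ((246.62054443359375, 207.56764221191406), (35.43378448486328, 40.112274169921875), 85.60128784179688)
[[0.67991197 0.16926587 0.068     ]
 [0.68895302 0.07800582 0.068     ]
 [0.60782354 0.06976371 0.068     ]
 [0.59888666 0.16017776 0.068     ]] [0.6438938  0.11930329 0.068     ] [0.0917068  0.08154707 0.09085466]
scene disc 574 [338.27874564 292.39372822] [ 0.57772647 -0.2028238   0.005     ]
 size [0.07006938 0.06900446]
scene disc 238 [289.67647059 271.1512605 ] [ 0.54100841 -0.08101297  0.005     ]
 size [0.04762906 0.0491687 ]
scene brown 1260 [356.52777778 111.31349206]
scene brown 1084 [349.5599631   99.71586716]
scene brown 463 [255.01727862 413.06047516]
scene brown 389 [342.91002571  87.16966581]
scene brown 324 [474.02469136 325.03395062]
scene brown 179 [324.25698324 159.11731844]
scene brown 145 [323.88275862 133.68965517]
scene brown 125 [383.736 205.624]
```

```bash
python3 - <<'E'
from h import *
for n,(x0,x1,y0,y1) in {"top":(360,395,260,295),"scene":(285,320,280,320)}.items():
    p=cv2.imread(f"pics/{n}0.png")[y0:y1,x0:x1]; hsv=cv2.cvtColor(p,cv2.COLOR_BGR2HSV)
    H,S,V=[hsv[...,i].astype(int) for i in range(3)]
    m=(H<17)&(S>110)&(V>70)
    for a,c,mm in big(m,2):
        print(n,a,c+[x0,y0],mm.nonzero()[0].min()+y0,mm.nonzero()[0].max()+y0)
        if n=="top": print(ray(n,c+[x0,y0],.045))
        else: print(ray(n,c+[x0,y0],.026))
d=np.array([.5782,-.2015])
from math import *
for g in [ray("top",(377.2,282.3),.047),ray("scene",(301.2,297),.047)]: 
    v=d-g[:2];print(g,np.linalg.norm(v),degrees(atan2(v[1],v[0])))
for yaw in (5.8,):
    a=radians(yaw);R=np.array([[cos(a),-sin(a)],[sin(a),cos(a)]]);c=np.array([.644,.1193])
    for nm,q in dict(seat=(0,0),knob=(-.044,-.06),rod=(-.072,-.046),mouth=(-.038,0)).items(): print(nm,c+R@q)
    kn=c+R@[-.044,-.06]; print(proj("top",[*kn,.111]),proj("scene",[*kn,.111]))
E
```

```text
top 84 [376.21428571 282.85714286] 278 287
[ 0.48046696 -0.1787603   0.045     ]
scene 154 [300.54545455 304.22077922] 295 314
[ 0.47935875 -0.18451427  0.026     ]
scene 3 [309.         301.33333333] 301 302
[ 0.49813073 -0.19071638  0.026     ]
[ 0.48176223 -0.18064058  0.047     ] 0.0986679246613048 -12.205014119582078
[ 0.48116287 -0.18431951  0.047     ] 0.09854629914574038 -10.040209451129247
seat [0.644  0.1193]
knob [0.60628863 0.05516068]
rod [0.57701718 0.06625943]
mouth [0.60619453 0.11545986]
[274.0924465  222.32818094] [272.51073814 199.28186338]
```

```bash
cat >> h.py <<'E'
from scipy.spatial.transform import Rotation as Ro
def target(yawx):  # tool down, tool x at world angle yawx (deg)
    a=np.radians(yawx); x=np.array([np.cos(a),np.sin(a),0]); z=np.array([0,0,-1.]); 
    return Ro.from_matrix(np.column_stack([x,np.cross(z,x),z]))
def go(pos,yawx):
    s=r.read_state(); R=Ro.from_quat(s["eef_rot"]); T=target(yawx)
    rv=(R.inv()*T).as_rotvec(degrees=True); d=R.inv().apply(np.array(pos)-s["ee_pos"])
    print("turn",rv.round(2),"shift",d.round(4),"len",np.linalg.norm(d).round(4),"rows",max(np.linalg.norm(rv)/10.7,np.linalg.norm(d)/.0625).round(2))
def st():
    s=r.read_state(); print(round(s["time"],2),s["ee_pos"].round(4),"yawx",np.degrees(np.arctan2(*Ro.from_quat(s["eef_rot"]).as_matrix()[1::-1,0])).round(2),"f",s["ft_force"].round(2),"t",s["torque"].round(3),"w",round(s["width"],4))
E
python3 -c "
from h import *
st(); go((.45,.32,.24),78); go((.52,.0,.24),78); go((.47,-.18,.2),79)"
```

```text
0.15 [0.1544 0.6053 0.194 ] yawx 75.69 f [ 0.26 -0.52 -0.11] t [-0.033  0.048  0.017] w 0.0866
turn [ 0.    0.06 -2.31] shift [-0.2034  0.3569 -0.0457] len 0.4134 rows 6.61
turn [ 0.    0.06 -2.31] shift [-0.4962  0.5038 -0.0454] len 0.7086 rows 11.34
turn [ 0.    0.06 -3.31] shift [-0.6829  0.4999 -0.0052] len 0.8463 rows 13.54
```

Emit:
carry_out:
  increments: "0 0 0 -0.03 0.05 -0.01 0.087; 0 0 0 -0.06 0.1 -0.02 0.087; 0 0 0 -0.09 0.155 -0.03 0.087; 0 0 -1 -0.12 0.21 -0.04 0.087; 0 0 -2 -0.15 0.26 -0.045 0.087"

```text
time: 0.78
ee_pos: [0.3707, 0.3941, 0.2397]
eef_rot: [0.779, 0.627, -0.0, 0.0]
ft_force: [0.8, 1.3, 0.4]
width: 0.0868
```

```bash
python3 -c "
from h import *
st(); go((.50,.1,.24),78); go((.47,-.18,.2),79)"
```

```text
0.78 [0.3707 0.3941 0.2397] yawx 77.71 f [0.84 1.32 0.4 ] t [ 0.032 -0.105  0.028] w 0.0868
turn [ 0.02  0.03 -0.29] shift [-2.599e-01  1.889e-01 -1.000e-04] len 0.3213 rows 5.14
turn [ 0.02  0.03 -1.29] shift [-0.5398  0.2192  0.04  ] len 0.584 rows 9.34
```

Emit:
carry_out:
  increments: "0 0 0 -0.05 0.036 0 0.087; 0 0 0 -0.1 0.072 0 0.087; 0 0 0 -0.15 0.108 0 0.087; 0 0 0 -0.2 0.145 0 0.087; 0 0 0 -0.25 0.18 0 0.087"

```text
time: 1.4
ee_pos: [0.4938, 0.1095, 0.2399]
eef_rot: [0.779, 0.627, 0.0, 0.0]
ft_force: [0.8, -0.4, 0.4]
width: 0.087
```

```bash
python3 - <<'E'
from h import *
st(); go((.47,-.18,.18),79)
# look at cassette on the way
m=r.camera_model("wrist"); p,d=r.camera("wrist"); cv2.imwrite("pics/w1.png",p); np.save("pics/w1.npy",d)
import pickle; pickle.dump(m,open("pics/w1.pkl","wb"))
E
```

```text
1.4 [0.4938 0.1095 0.2399] yawx 77.71 f [ 0.79 -0.42  0.41] t [-0.007 -0.069  0.031] w 0.087
turn [ 0.02  0.01 -1.29] shift [-0.2879  0.0384  0.0599] len 0.2966 rows 4.75
```

View pics/w1.png

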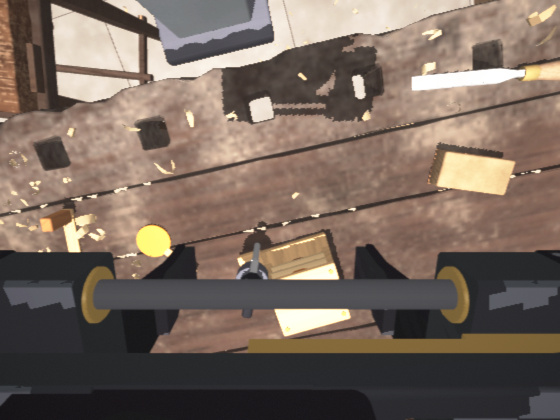

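Image down is +x here. The cassette's front is at (300,250), the knob at (255,270), and the grip of the large sample at (55,220). I'll move over the sample, slightly beyond its grip, so the wrist camera can see it.

Emit:
carry_out:
  increments: "0 0 0 -0.055 0.015 0 0.087; 0 0 0 -0.11 0.03 0 0.087; 0 0 0 -0.165 0.045 0 0.087; 0 0 0 -0.22 0.06 0.01 0.087; 0 0 0 -0.275 0.08 0.03 0.087"

```text
time: 2.08
ee_pos: [0.5136, -0.1871, 0.2115]
eef_rot: [0.782, 0.624, 0.001, 0.002]
ft_force: [1.0, 0.2, -0.3]
width: 0.0869
```

```bash
python3 - <<'E'
from h import *
import pickle
st(); 
m=r.camera_model("wrist"); p,d=r.camera("wrist"); cv2.imwrite("pics/w2.png",p); np.save("pics/w2.npy",d)
pickle.dump(m,open("pics/w2.pkl","wb"))
print(proj("wrist",(.4815,-.182,.047),m),proj("wrist",(.578,-.2015,.005),m))
E
```

```text
2.08 [ 0.5136 -0.1871  0.2115] yawx 77.2 f [ 1.    0.2  -0.34] t [ 0.076 -0.064  0.033] w 0.0869
[273.60582805 161.26179146] [275.69760201 232.96335013]
```

View pics/w2.png

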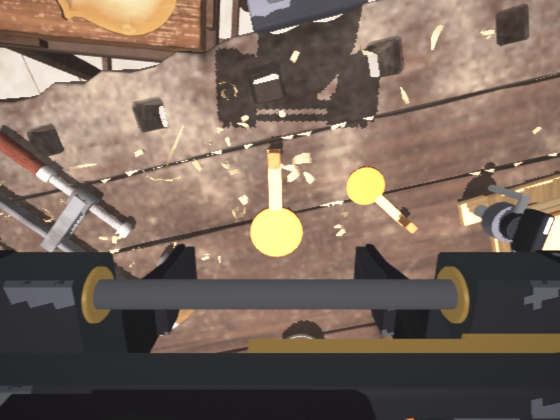

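The disc is at (276,232) and the grip at (274,158), both within a few pixels of the prediction.

```bash
python3 - <<'E'
from h import *
import pickle
m=pickle.load(open("pics/w2.pkl","rb")); p=cv2.imread("pics/w2.png"); d=np.load("pics/w2.npy")
hsv=cv2.cvtColor(p,cv2.COLOR_BGR2HSV); H,S,V=[hsv[...,i].astype(int) for i in range(3)]
dm=(H>15)&(H<28)&(S>150)&(V>200); dm[:,:230]=0;dm[:,330:]=0
a,c,_=big(dm,1)[0]; D=ray("wrist",c,.005,m); print(c,a,D)
sub=np.zeros_like(dm); sub[140:175,255:295]=True
g=sub&(H<17)&(S>110)&(V>60)
for a,c,mm in big(g,3):
    ys,xs=mm.nonzero(); print("grip",a,c,xs.min(),xs.max(),ys.min(),ys.max(),cv2.minAreaRect(np.argwhere(mm)[:,::-1].astype(np.float32)), ray("wrist",c,.047,m))
# tongue centreline
t=np.zeros_like(dm); t[170:206,262:290]=((V>190)&(S<150)&(H>10)&(H<30))[170:206,262:290]
pts=[]
for v in range(172,204,4):
    u=np.flatnonzero(t[v]); 
    if len(u): w=ray("wrist",(u.mean(),v),.005,m); pts.append(w[:2]); print(v,u.min(),u.max(),w[:2])
pts=np.array(pts); k=np.polyfit(pts[:,0],pts[:,1],1); print("yaw",np.degrees(np.arctan(k[0])))
cv2.imwrite("pics/w2c.png",cv2.resize(p[130:270,220:340],None,fx=4,fy=4,interpolation=cv2.INTER_NEAREST))
E
```

```text
[294.         214.22222222] 9 [ 0.55828403 -0.17289257  0.005     ]
grip 91 [273.74725275 154.03296703] 267 280 149 167 ((273.5, 158.0), (18.0, 13.0), 90.0) [ 0.47387876 -0.18010126  0.047     ]
172 268 281 [ 0.49997275 -0.18344473]
176 267 289 [ 0.50551907 -0.1815809 ]
180 268 289 [ 0.51052073 -0.18227478]
184 268 281 [ 0.51409511 -0.18942249]
188 268 281 [ 0.51906902 -0.19055727]
192 268 281 [ 0.52356642 -0.193956  ]
196 269 281 [ 0.52898163 -0.19346816]
200 269 281 [ 0.53406051 -0.19462918]
yaw -23.120003192753156
```

View pics/w2c.png

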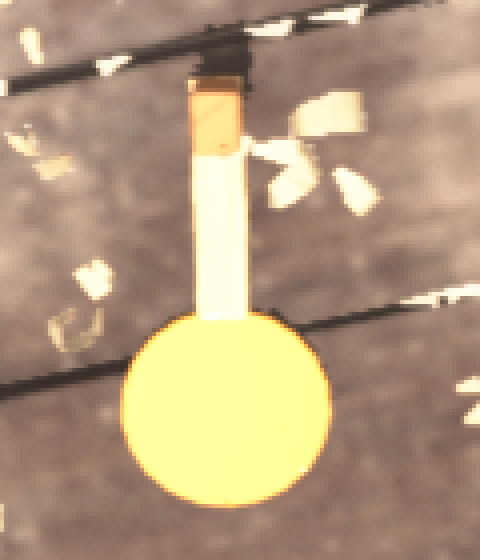

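```bash
python3 - <<'E'
from h import *
import pickle
m=pickle.load(open("pics/w2.pkl","rb"))
D=ray("wrist",(276.4,232),.005,m);G=ray("wrist",(274.1,160.8),.047,m)
T1=ray("wrist",(275.4,207),.005,m);T2=ray("wrist",(274.9,170),.005,m)
f=lambda a,b:(np.linalg.norm((a-b)[:2]),np.degrees(np.arctan2(*(a-b)[1::-1])))
print(D,G,T1,T2,f(D,G),f(T1,T2),f(D,T2))
go((.4825,-.182,.10),79)
E
```

```text
[ 0.57690129 -0.2003096   0.005     ] [ 0.48112823 -0.18135839  0.047     ] [ 0.54361882 -0.19410382  0.005     ] [ 0.49724725 -0.18422432  0.005     ] (np.float64(0.09763005169828048), np.float64(-11.192881620187906)) (np.float64(0.04741230972062836), np.float64(-12.027092404412736)) (np.float64(0.08126193306362885), np.float64(-11.416736604776606))
turn [ 0.1   0.37 -2.24] shift [ 0.0071 -0.0312  0.1085] len 0.1131 rows 1.81
```

Emit:
carry_out:
  increments: "0 0.2 -1 0.003 -0.015 0.05 0.06; 0.1 0.4 -1.8 0.007 -0.032 0.1 0.06; 0.1 0.4 -1.8 0.007 -0.032 0.12 0.06; 0.1 0.4 -1.8 0.007 -0.032 0.12 0.06; 0.1 0.4 -1.8 0.007 -0.032 0.12 0.06"

```text
time: 2.75
ee_pos: [0.4824, -0.1822, 0.0896]
eef_rot: [0.774, 0.633, 0.001, 0.0]
ft_force: [0.5, -0.1, -0.1]
width: 0.0604
```

```bash
python3 -c "
from h import *
st(); go((.4812,-.1814,.019),78.6)"
```

```text
2.75 [ 0.4824 -0.1822  0.0896] yawx 78.56 f [ 0.47 -0.11 -0.06] t [ 0.007 -0.009  0.009] w 0.0604
turn [ 0.07 -0.03 -0.04] shift [ 0.0005 -0.0014  0.0706] len 0.0706 rows 1.13
```

Emit:
carry_out:
  increments: "0.1 0 0 0.0005 -0.0014 0.035 0.06; 0.1 0 0 0.0005 -0.0014 0.06 0.06; 0.1 0 0 0.0005 -0.0014 0.0705 0.06; 0.1 0 0 0.0005 -0.0014 0.0705 0.03; 0.1 0 0 0.0005 -0.0014 0.0705 0.005"
  squeeze: 20

```text
time: 3.38
ee_pos: [0.4822, -0.1816, 0.0203]
eef_rot: [0.774, 0.633, 0.001, 0.0]
ft_force: [-0.5, -0.5, -0.2]
width: 0.047
```

Emit:
carry_out:
  increments: "0 0 0 0 0 0 0.005; 0 0 0 0 0 0 0.005; 0 0 0 0 0 0 0.005; 0 0 0 0 0 0 0.005; 0 0 0 0 0 0 0.005"
  squeeze: 25

```text
time: 4.0
ee_pos: [0.4821, -0.1817, 0.0202]
eef_rot: [0.774, 0.633, 0.001, 0.0]
ft_force: [-0.0, 0.1, 0.3]
width: 0.0062
```

```bash
python3 -c "
from h import *
st(); go((.4812,-.1814,.12),78.6)"
```

```text
4.0 [ 0.4821 -0.1817  0.0202] yawx 78.56 f [-0.02  0.1   0.32] t [-0.009  0.023 -0.001] w 0.0062
turn [ 0.07 -0.03 -0.04] shift [ 0.0001 -0.0009 -0.0998] len 0.0998 rows 1.6
```

The opening reads 6 mm where the grip should stop it at 14 mm, so I'll look before moving.

```bash
python3 - <<'E'
from h import *
st()
p,d=r.camera("wrist"); cv2.imwrite("pics/w3.png",p)
p,d=r.camera("scene"); cv2.imwrite("pics/s3.png",cv2.resize(p[200:340,230:370],None,fx=4,fy=4))
E
```

```text
4.0 [ 0.4821 -0.1817  0.0202] yawx 78.56 f [-0.02  0.1   0.32] t [-0.009  0.023 -0.001] w 0.0062
```

View pics/w3.png

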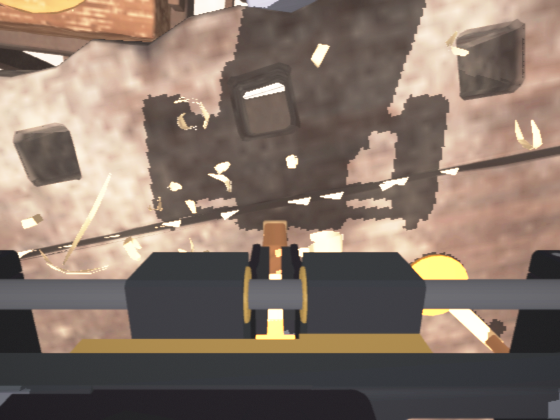

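View pics/s3.png

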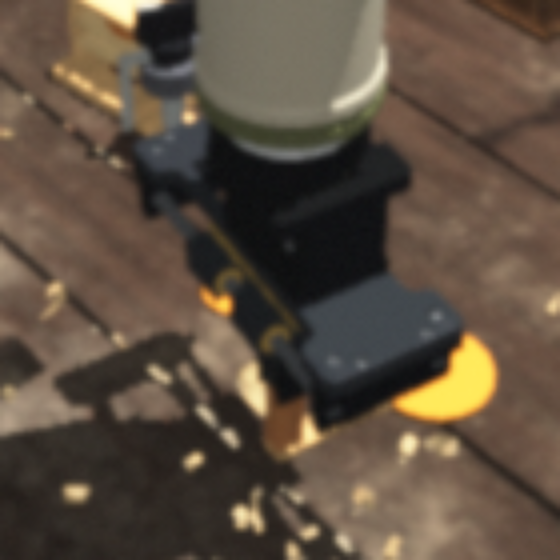

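```bash
python3 - <<'E'
from h import *
m=r.camera_model("wrist"); s=r.read_state(); t=s["ee_pos"]
print(m["extrinsics"].round(4))
print("tcp px",proj("wrist",t,m),"pinch",proj("wrist",t+[0,0,.0187],m), "at .047",proj("wrist",[*t[:2],.047],m))
print("grip top est px",proj("wrist",(.4812,-.1814,.047),m),"bottom",proj("wrist",(.4812,-.1814,.005),m))
p=cv2.imread("pics/w3.png"); cv2.imwrite("pics/w3c.png",cv2.resize(p[200:350,200:350],None,fx=4,fy=4,interpolation=cv2.INTER_CUBIC))
E
```

```text
[[ 1.983e-01  9.432e-01  2.664e-01  4.087e-01]
 [ 9.801e-01 -1.908e-01 -5.400e-02 -1.671e-01]
 [-1.000e-04  2.718e-01 -9.623e-01  2.109e-01]
 [ 0.000e+00  0.000e+00  0.000e+00  1.000e+00]]
tcp px [275.34329851 244.31217077] pinch [275.38351207 256.18491638] at .047 [275.40340729 262.0588262 ]
grip top est px [275.52662998 260.46465209] bottom [275.4157574  234.76361622]
```

View pics/w3c.png

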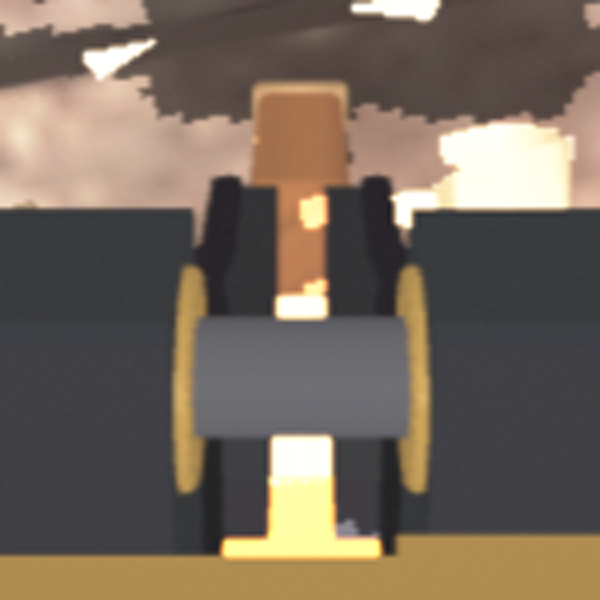

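```bash
python3 - <<'E'
from h import *
m=r.camera_model("wrist"); p,d=r.camera("wrist"); E=m["extrinsics"];K=m["K"]; np.save("pics/w4.npy",d)
def pt(u,v):
    z=d[v,u]; return (E[:3,:3]@(np.linalg.inv(K)@[u,v,1.]*z)+E[:3,3]).round(4), round(float(z),4)
for u,v in [(275,225),(275,235),(275,243),(275,255),(275,262),(275,270),(275,276),(256,246),(256,255),(264,250),(264,262),(287,250),(287,262),(265,270),(275,295),(295,246),(290,248)]: print(u,v,p[v,u],*pt(u,v))
# TCP in camera frame at start and now
E0=np.array([[0.24722424,0.93288465,0.26192826,0.0821227],[0.96895678,-0.23754165,-0.06853265,0.62374295],[-0.00171419,0.27074009,-0.96265096,0.38483134]])
print(E0[:,:3].T@(np.array([.1544,.6052,.1938])-E0[:,3]), E[:3,:3].T@(r.read_state()["ee_pos"]-E[:3,3]))
E
```

```text
275 225 [ 78 115 168] [ 0.4723 -0.1799  0.0115] 0.2095
275 235 [ 79 114 169] [ 0.472  -0.1798  0.0313] 0.1904
275 243 [ 79 115 169] [ 0.4719 -0.1798  0.0446] 0.1775
275 255 [102 157 231] [ 0.4777 -0.181   0.0475] 0.1764
275 262 [ 87 127 191] [ 0.4816 -0.1818  0.048 ] 0.177
275 270 [ 87 126 188] [ 0.4863 -0.1827  0.048 ] 0.1783
275 276 [252 255 255] [ 0.5115 -0.1878  0.0047] 0.2269
256 246 [42 37 40] [ 0.4687 -0.1894  0.0523] 0.1698
256 255 [42 37 41] [ 0.4684 -0.1886  0.0653] 0.1571
264 250 [54 52 53] [ 0.471  -0.1855  0.0541] 0.1684
264 262 [53 52 51] [ 0.4707 -0.1849  0.0699] 0.1532
287 250 [53 51 52] [ 0.4736 -0.1737  0.0537] 0.1689
287 262 [53 52 52] [ 0.4734 -0.1742  0.0689] 0.1543
265 270 [55 52 53] [ 0.4716 -0.1844  0.077 ] 0.1466
275 295 [116 112 112] [ 0.4508 -0.1756  0.137 ] 0.0828
295 246 [41 36 39] [ 0.4727 -0.1692  0.0525] 0.1696
290 248 [43 39 42] [ 0.4722 -0.1719  0.0551] 0.1671
[0.00022885 0.02011126 0.20409877] [0.00028278 0.02019009 0.20386722]
```

```bash
python3 - <<'E'
from h import *
import pickle
for nm in ["w2","now"]:
    if nm=="w2": m=pickle.load(open("pics/w2.pkl","rb")); d=np.load("pics/w2.npy"); t=np.array([ .5136,-.1871,.2115]); cols=[165,180,190,360,370,385]
    else: m=r.camera_model("wrist"); d=np.load("pics/w4.npy"); t=r.read_state()["ee_pos"]; cols=[254,258,264,287,293,297]
    E=m["extrinsics"];K=m["K"]
    for u in cols:
        L=[]
        for v in range(225,300,3):
            P=E[:3,:3]@(np.linalg.inv(K)@[u,v,1.]*d[v,u])+E[:3,3]
            L.append((v,int(round((P[2]-t[2])*1000))))
        print(nm,u,L)
E
```

```text
w2 165 [(225, -209), (228, -210), (231, -211), (234, -210), (237, -210), (240, -222), (243, -211), (246, -210), (249, -211), (252, -193), (255, -190), (258, -189), (261, 51), (264, 54), (267, 58), (270, 59), (273, 60), (276, 63), (279, 111), (282, 112), (285, 114), (288, 114), (291, 114), (294, 116), (297, 115)]
w2 180 [(225, -212), (228, -210), (231, -211), (234, -211), (237, -218), (240, -211), (243, -210), (246, 32), (249, 35), (252, 39), (255, 41), (258, 45), (261, 48), (264, 51), (267, 54), (270, 54), (273, 190), (276, 54), (279, 111), (282, 112), (285, 114), (288, 115), (291, 115), (294, 116), (297, 116)]
w2 190 [(225, -211), (228, -211), (231, -210), (234, -224), (237, -211), (240, -211), (243, -212), (246, 29), (249, 33), (252, 36), (255, 37), (258, 38), (261, 39), (264, 39), (267, 40), (270, 39), (273, 41), (276, 41), (279, 111), (282, 113), (285, 114), (288, 115), (291, 115), (294, 116), (297, 116)]
w2 360 [(225, -210), (228, -210), (231, -209), (234, -210), (237, -211), (240, -211), (243, -211), (246, 28), (249, 32), (252, 37), (255, 40), (258, 41), (261, 40), (264, 40), (
[... 1824 characters left out ...]
73, 60), (276, 63), (279, 111), (282, 112), (285, 114), (288, 115), (291, 115), (294, 115), (297, 116)]
now 293 [(225, -20), (228, -19), (231, -20), (234, -20), (237, -19), (240, -18), (243, -20), (246, 33), (249, 36), (252, 40), (255, 44), (258, 47), (261, 52), (264, 54), (267, 57), (270, 59), (273, 64), (276, 67), (279, 111), (282, 114), (285, 114), (288, 115), (291, 115), (294, 117), (297, 116)]
now 297 [(225, -19), (228, -19), (231, -19), (234, -19), (237, -19), (240, -20), (243, -21), (246, -19), (249, 36), (252, 41), (255, 44), (258, 48), (261, 52), (264, 53), (267, 57), (270, 61), (273, 64), (276, 66), (279, 112), (282, 113), (285, 114), (288, 115), (291, 115), (294, 116), (297, 116)]
```

Depth shows the fingers physically end about 28 mm above the reported TCP: tips are at z≈0.048 with reported z=0.020. The bench and the grip top both read correct heights in the same view. The fingers therefore closed just above the grip, and nothing moved. I'll treat the real tip as reported TCP + 27.5 mm, then reopen and descend further.

Emit:
carry_out:
  increments: "0 0 0 0 0 -0.008 0.05; 0 0 0 0 -0.0012 -0.008 0.05; 0 0 0 0 -0.0012 -0.008 0.05; 0 0 0 0 -0.0012 -0.008 0.05; 0 0 0 0 -0.0012 -0.008 0.05"

```text
time: 4.78
ee_pos: [0.4809, -0.1814, 0.0281]
eef_rot: [0.774, 0.633, 0.001, 0.0]
ft_force: [-0.1, 0.2, 0.7]
width: 0.0456
```

```bash
python3 -c "
from h import *
st(); go((.4810,-.1816,-.008),78.6)"
```

```text
4.78 [ 0.4809 -0.1814  0.0281] yawx 78.56 f [-0.13  0.24  0.65] t [ 0.009 -0.001 -0.014] w 0.0456
turn [ 0.06 -0.03 -0.04] shift [-0.0002  0.0001  0.0361] len 0.0361 rows 0.58
```

Emit:
carry_out:
  increments: "0.1 0 0 0 0 0.012 0.05; 0.1 0 0 0 0 0.024 0.05; 0.1 0 0 0 0 0.036 0.05; 0.1 0 0 0 0 0.036 0.05; 0.1 0 0 0 0 0.036 0.005"
  squeeze: 20

```text
time: 5.4
ee_pos: [0.481, -0.1816, -0.0078]
eef_rot: [0.774, 0.633, -0.0, -0.0]
ft_force: [-0.2, -0.0, -0.2]
width: 0.0454
```

Emit:
carry_out:
  increments: "0 0 0 0 0 0 0.005; 0 0 0 0 0 0 0.005; 0 0 0 0 0 0 0.005; 0 0 0 0 0 0 0.005; 0 0 0 0 0 0 0.005"
  squeeze: 25

```text
time: 6.02
ee_pos: [0.481, -0.1815, -0.0077]
eef_rot: [0.774, 0.633, -0.0, -0.0]
ft_force: [-0.2, -0.1, 1.9]
width: 0.0138
```

```bash
python3 - <<'E'
from h import *
st()
p,d=r.camera("wrist"); cv2.imwrite("pics/w5.png",cv2.resize(p[190:350,180:380],None,fx=4,fy=3))
E
```

```text
6.03 [ 0.481  -0.1815 -0.0077] yawx 78.55 f [-0.23 -0.11  1.86] t [0.091 0.091 0.023] w 0.0138
```

View pics/w5.png

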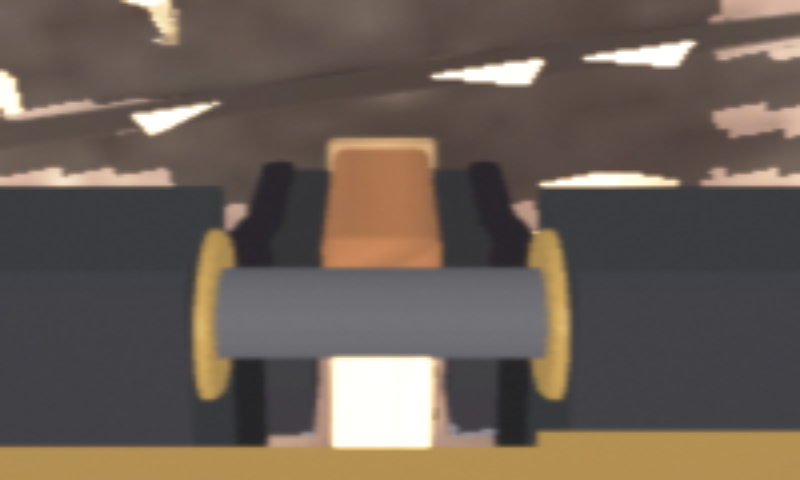

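The grip is held, with the opening at 13.8 mm. Now I'll lift.

Emit:
carry_out:
  increments: "0 0 0 0 0 -0.03 0.005; 0 0 0 0 0 -0.08 0.005; 0 0 0 0 0 -0.14 0.005; 0 0 0 0 0 -0.2 0.005; 0 0 0 0 0 -0.25 0.005"
  squeeze: 35

```text
time: 6.7
ee_pos: [0.4811, -0.1818, 0.2447]
eef_rot: [0.774, 0.633, 0.001, 0.0]
ft_force: [1.2, -0.2, -0.6]
width: 0.0139
```

```bash
python3 - <<'E'
from h import *
st()
p=cv2.imread("pics/w1.png"); cv2.imwrite("pics/w1c.png",cv2.resize(p[220:350,220:360],None,fx=4,fy=4,interpolation=cv2.INTER_CUBIC))
go((.50,.09,.31),95.8)
E
```

```text
6.7 [ 0.4811 -0.1818  0.2447] yawx 78.54 f [ 1.25 -0.19 -0.64] t [ 0.024 -0.047 -0.025] w 0.0139
turn [  0.05  -0.05 -17.26] shift [ 0.2702 -0.0354 -0.0651] len 0.2802 rows 4.48
```

View pics/w1c.png

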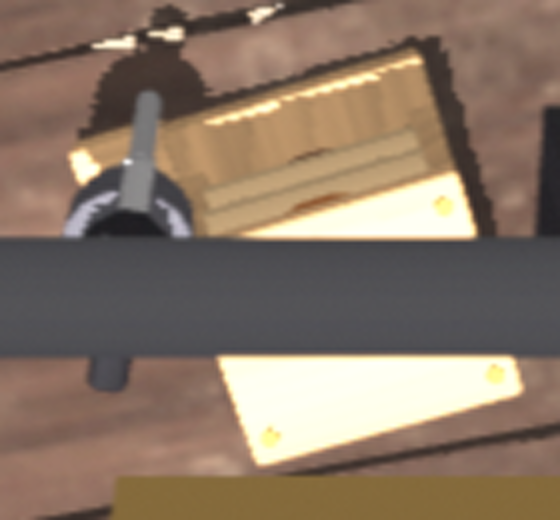

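```bash
python3 - <<'E'
from h import *
import pickle
m=pickle.load(open("pics/w1.pkl","rb"))
C=[ray("wrist",(u/4+219.6,v/4+219.6),.068,m)[:2] for u,v in [(459,172),(523,391),(262,466)]]
FL,BL,BR=C; print(C)
ang=lambda v:np.degrees(np.arctan2(v[1],v[0]))
print("len x",np.linalg.norm(BL-FL),ang(BL-FL),"len y",np.linalg.norm(BL-BR),ang(BL-BR)-90,"centre",(FL+BR)/2)
E
```

```text
[array([0.59834246, 0.16087592]), array([0.67856742, 0.16846279]), array([0.68828555, 0.08040949])]
len x 0.08058290164910338 5.402392293864572 len y 0.08858794819390235 6.298044341850357 centre [0.64331401 0.12064271]
```

Emit:
carry_out:
  increments: "0 0 0 0.05 -0.006 -0.02 0.005; 0 0 -5 0.11 -0.012 -0.035 0.005; 0 0 -10 0.17 -0.02 -0.05 0.005; 0 0 -14 0.22 -0.028 -0.06 0.005; 0 0 -17.2 0.27 -0.035 -0.065 0.005"

```text
time: 7.32
ee_pos: [0.5003, 0.0915, 0.3104]
eef_rot: [0.67, 0.742, 0.001, 0.0]
ft_force: [0.6, -0.1, -0.5]
width: 0.0137
```

```bash
python3 - <<'E'
from h import *
import pickle
st()
m=r.camera_model("wrist"); p,d=r.camera("wrist"); cv2.imwrite("pics/w6.png",p); np.save("pics/w6.npy",d)
pickle.dump(m,open("pics/w6.pkl","wb"))
p,d=r.camera("scene"); cv2.imwrite("pics/s6.png",p)
p,d=r.camera("top"); cv2.imwrite("pics/t6.png",p)
E
```

```text
7.33 [0.5003 0.0915 0.3104] yawx 95.87 f [ 0.56 -0.09 -0.52] t [-0.003 -0.004  0.027] w 0.0137
```

View pics/w6.png

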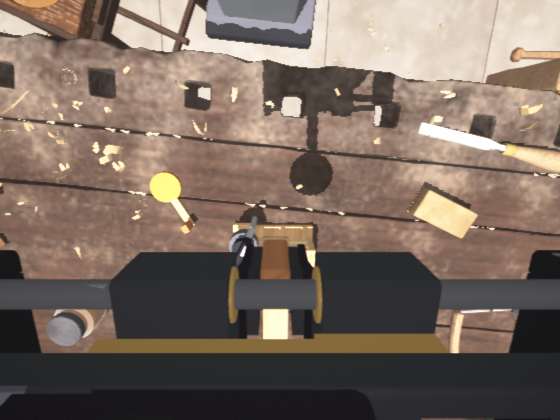

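View pics/t6.png

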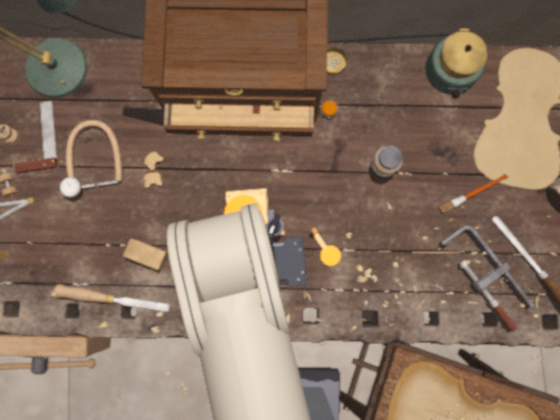

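```bash
python3 - <<'E'
from h import *
go((.4616,.1015,.0258),95.8)
E
```

```text
turn [ 0.01 -0.02  0.23] shift [ 0.0128 -0.0374  0.2836] len 0.2864 rows 4.58
```

Emit:
carry_out:
  increments: "0 0 0 0.006 -0.02 0.02 0.005; 0 0 0 0.0128 -0.0374 0.06 0.005; 0 0 0 0.0128 -0.0374 0.12 0.005; 0 0 0 0.0128 -0.0374 0.18 0.005; 0 0 0 0.0128 -0.0374 0.24 0.005"

```text
time: 8.1
ee_pos: [0.4615, 0.1001, 0.0679]
eef_rot: [0.67, 0.743, 0.001, 0.0]
ft_force: [0.8, 0.4, -0.1]
width: 0.0137
```

```bash
python3 - <<'E'
from h import *
go((.4616,.1015,.0258),95.8)
E
```

```text
turn [ 0.07 -0.03  0.11] shift [0.0013 0.0002 0.0421] len 0.0421 rows 0.67
```

Emit:
carry_out:
  increments: "0 0 0.1 0.0013 0 0.015 0.005; 0 0 0.1 0.0013 0 0.03 0.005; 0.1 0 0.1 0.0013 0 0.042 0.005; 0.1 0 0.1 0.0013 0 0.042 0.005; 0.1 0 0.1 0.0013 0 0.042 0.005"

```text
time: 8.72
ee_pos: [0.462, 0.1016, 0.0265]
eef_rot: [0.67, 0.742, 0.0, -0.0]
ft_force: [-0.2, -0.4, -0.5]
width: 0.0139
```

```bash
python3 - <<'E'
from h import *
st()
p,d=r.camera("scene"); cv2.imwrite("pics/s7.png",cv2.resize(p[160:290,210:350],None,fx=4,fy=4,interpolation=cv2.INTER_CUBIC)); np.save("pics/s7.npy",d)
cv2.imwrite("pics/s7f.png",p)
p,d=r.camera("top"); cv2.imwrite("pics/t7.png",cv2.resize(p[170:310,190:330],None,fx=4,fy=4,interpolation=cv2.INTER_CUBIC)); cv2.imwrite("pics/t7f.png",p)
E
```

```text
8.72 [0.462  0.1016 0.0265] yawx 95.81 f [-0.25 -0.36 -0.46] t [-0.007  0.042  0.028] w 0.0139
```

View pics/s7.png

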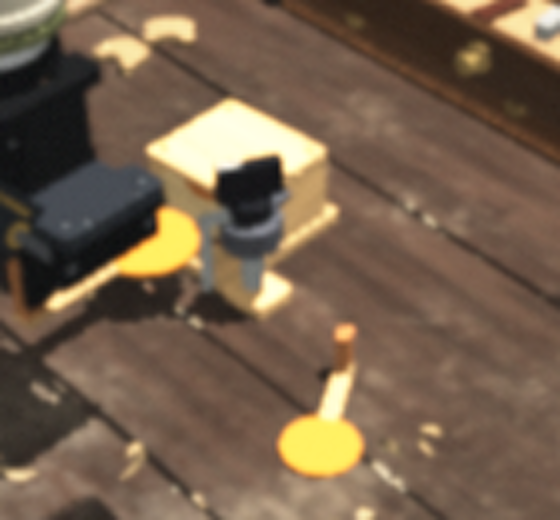

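View pics/t7.png

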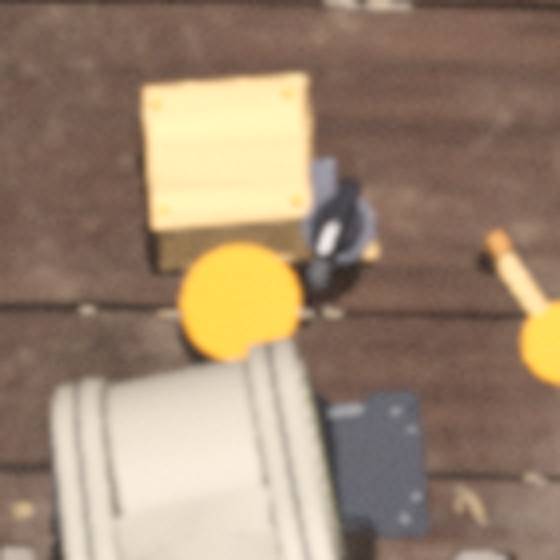

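```bash
python3 - <<'E'
from h import *
from scipy.optimize import least_squares
def yel(p):
    hsv=cv2.cvtColor(p,cv2.COLOR_BGR2HSV); H,S,V=[hsv[...,i].astype(int) for i in range(3)]; return (H>15)&(H<28)&(S>165)&(V>190)
p=cv2.imread("pics/t7f.png"); m=yel(p); m[:,:230]=0;m[:,268:]=0;m[:228]=0;m[265:]=0
a,c,mm=big(m,1)[0]; print(a,c)
cn=max(cv2.findContours(mm.astype(np.uint8),cv2.RETR_EXTERNAL,cv2.CHAIN_APPROX_NONE)[0],key=len)[:,0]
for z in (.0395,):
  W=np.array([ray("top",q,z)[:2] for q in cn])
  W=W[W[:,0]>.553]
  res=least_squares(lambda x:np.hypot(*(W-x[:2]).T)-x[2],[.56,.11,.034],loss="soft_l1",f_scale=.001); print(z,res.x)
# cassette top in same view
hsv=cv2.cvtColor(p,cv2.COLOR_BGR2HSV); H,S,V=[hsv[...,i].astype(int) for i in range(3)]
k=np.zeros_like(m); k[180:240,215:272]=((V>225)&(S<165)&(H>15)&(H<35))[180:240,215:272]
a,c,mm=big(k,1)[0]; rc=cv2.boxPoints(cv2.minAreaRect(np.argwhere(mm)[:,::-1].astype(np.float32)))
W=np.array([ray("top",q,.068)[:2] for q in rc]); print(W,W.mean(0))
s=cv2.imread("pics/s7f.png"); m=yel(s); m[:, :235]=0; m[:,262:]=0; m[:210]=0;m[232:]=0
a,c,mm=big(m,1)[0]; print(a,c)
cn=max(cv2.findContours(mm.astype(np.uint8),cv2.RETR_EXTERNAL,cv2.CHAIN_APPROX_NONE)[0],key=len)[:,0]
for z in (.036,.0395,.043):
  W=np.array([ray("scene",q,z)[:2] for q in cn]); 
  print(z,W.min(0),W.max(0))
d=np.load("pics/s7.npy"); M=r.camera_model("scene");E=M["extrinsics"];K=M["K"]
ys,xs=np.nonzero(cv2.erode(mm.astype(np.uint8),np.ones((3,3)))); 
P=(np.linalg.inv(K)@np.array([xs,ys,np.ones_like(xs)])*d[ys,xs]).T@E[:3,:3].T+E[:3,3]; print(np.median(P,0),P[:,2].std()); A=np.c_[P[:,:2],np.ones(len(P))]; print(np.linalg.lstsq(A,P[:,2],rcond=None)[0])
E
```

```text
523 [248.08030593 244.64818356]
0.0395 [0.56035445 0.11250926 0.03150784]
[[0.67973501 0.169246  ]
 [0.68877583 0.07798779]
 [0.60799753 0.06978133]
 [0.59906043 0.1601972 ]] [0.6438922  0.11930308]
34 [248.94117647 226.5       ]
0.036 [0.5305739  0.07675625] [0.57838603 0.09957968]
0.0395 [0.52822051 0.07322824] [0.57578939 0.09593555]
0.043 [0.52586712 0.06970022] [0.57319276 0.09229143]
[nan nan nan] nan
[0. 0. 0.]
  return _methods._mean(a, axis=axis, dtype=dtype,
  ret = um.true_divide(
  ret = _var(a, axis=axis, dtype=dtype, out=out, ddof=ddof,
  arrmean = um.true_divide(arrmean, div, out=arrmean,
  ret = ret.dtype.type(ret / rcount)
```

Emit:
carry_out:
  increments: "0 0 0 -0.0007 0.004 0.0008 0.005; 0 0 0 -0.0007 0.01 0.0008 0.005; 0 0 0 -0.0007 0.016 0.0008 0.005; 0 0 0 -0.0007 0.022 0.0008 0.005; 0 0 0 -0.0007 0.028 0.0008 0.005"

```text
time: 9.45
ee_pos: [0.4903, 0.1039, 0.0257]
eef_rot: [0.67, 0.742, 0.001, -0.0]
ft_force: [-0.4, -0.2, -0.5]
width: 0.0141
```

```bash
python3 - <<'E'
from h import *
st()
p,d=r.camera("scene"); cv2.imwrite("pics/s8.png",cv2.resize(p[160:290,210:350],None,fx=4,fy=4,interpolation=cv2.INTER_CUBIC))
E
```

```text
9.45 [0.4903 0.1039 0.0257] yawx 95.82 f [-0.39 -0.17 -0.46] t [0.005 0.071 0.03 ] w 0.0141
```

View pics/s8.png

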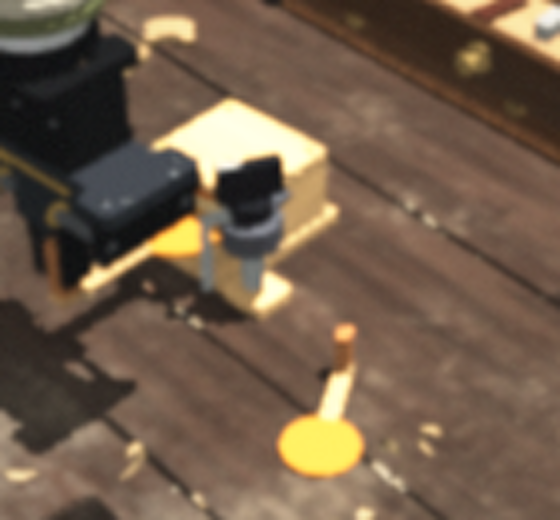

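Emit:
carry_out:
  increments: "0 0 0 0 0.006 0 0.005; 0 0 0 0 0.013 0 0.005; 0 0 0 0 0.02 0 0.005; 0 0 0 0 0.027 0 0.005; 0 0 0 0 0.034 0 0.005"

```text
time: 10.12
ee_pos: [0.5253, 0.1074, 0.0258]
eef_rot: [0.67, 0.742, 0.001, 0.0]
ft_force: [-1.2, -0.1, -1.3]
width: 0.0137
```

```bash
python3 - <<'E'
from h import *
st()
E
```

```text
10.12 [0.5253 0.1074 0.0258] yawx 95.82 f [-1.19 -0.07 -1.28] t [-0.02   0.009 -0.029] w 0.0137
```

Emit:
carry_out:
  increments: "0 0 0 0 0.004 0 0.005; 0 0 0 0 0.008 0 0.005; 0 0 0 0 0.012 0 0.005; 0 0 0 0 0.015 0 0.005; 0 0 0 0 0.017 0 0.005"

```text
time: 10.75
ee_pos: [0.5423, 0.1092, 0.0259]
eef_rot: [0.67, 0.742, 0.001, 0.0]
ft_force: [0.1, 0.2, -0.9]
width: 0.0136
```

```bash
python3 - <<'E'
from h import *
st()
p,d=r.camera("scene"); cv2.imwrite("pics/s9.png",cv2.resize(p[160:290,210:350],None,fx=4,fy=4,interpolation=cv2.INTER_CUBIC))
E
```

```text
10.75 [0.5423 0.1092 0.0259] yawx 95.82 f [ 0.11  0.24 -0.9 ] t [0.068 0.066 0.049] w 0.0136
```

View pics/s9.png

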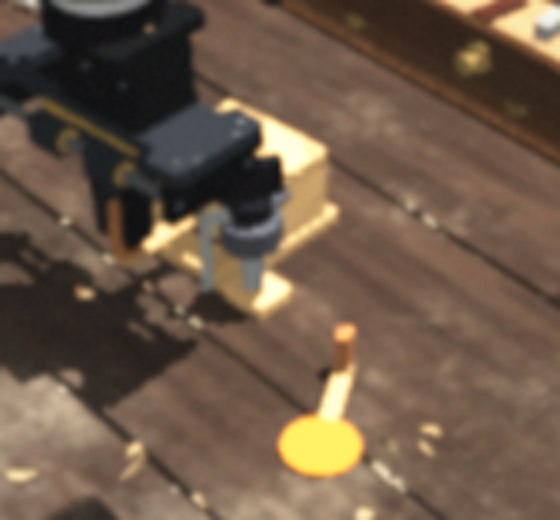

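Emit:
carry_out:
  increments: "0 0 0 0 0 0.0015 0.005; 0 0 0 0 0.001 0.0028 0.005; 0 0 0 0 0.002 0.0028 0.005; 0 0 0 0 0.003 0.0028 0.005; 0 0 0 0 0.004 0.0028 0.005"

```text
time: 11.42
ee_pos: [0.5443, 0.1094, 0.0225]
eef_rot: [0.67, 0.742, -0.001, -0.001]
ft_force: [-11.8, -0.6, 5.1]
width: 0.0135
```

Emit:
carry_out:
  increments: "0 0 0 0 0.0005 0 0.005; 0 0 0 0 0.001 0 0.005; 0 0 0 0 0.001 0 0.005; 0 0 0 0 0.0015 0 0.005; 0 0 0 0 0.0015 0 0.005"

```text
time: 12.05
ee_pos: [0.5442, 0.1094, 0.0223]
eef_rot: [0.67, 0.742, -0.002, -0.003]
ft_force: [-9.9, -1.3, 6.8]
width: 0.014
```

Emit:
carry_out:
  increments: "0 0 0 0 0 -0.002 0.005; 0 0 0 0 0 -0.002 0.005; 0 0 0 0 0.001 -0.002 0.005; 0 0 0 0 0.002 -0.002 0.005; 0 0 0 0 0.002 -0.002 0.005"

```text
time: 12.68
ee_pos: [0.5441, 0.1094, 0.0237]
eef_rot: [0.67, 0.742, -0.004, -0.004]
ft_force: [-11.7, -1.3, 6.1]
width: 0.0137
```

```bash
python3 - <<'E'
from h import *
st()
p,d=r.camera("wrist"); cv2.imwrite("pics/w10.png",p[180:420])
p,d=r.camera("top"); cv2.imwrite("pics/t10.png",cv2.resize(p[170:310,190:330],None,fx=4,fy=4,interpolation=cv2.INTER_CUBIC))
E
```

```text
12.68 [0.5441 0.1094 0.0237] yawx 95.84 f [-11.66  -1.33   6.07] t [-0.16   2.096 -0.014] w 0.0137
```

View pics/t10.png

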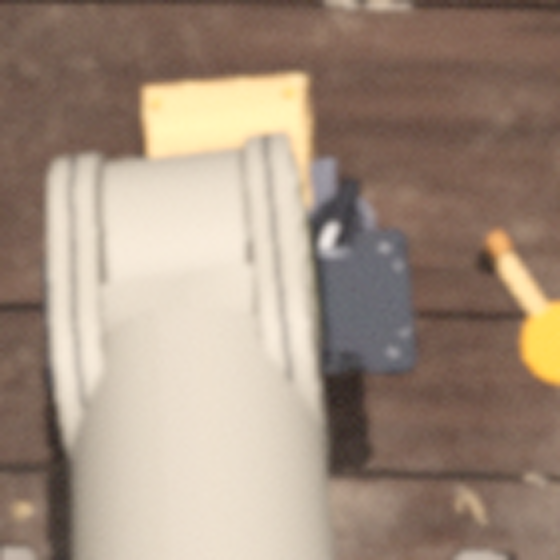

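View pics/w10.png

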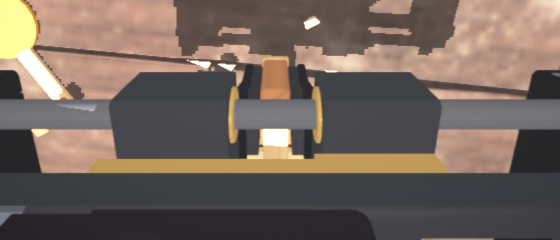

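Contact is central: −12 N along insertion with almost no moment about vertical, which is what the back stop would give. I'll relax the push, lower onto the floor and release gently. Then I'll check the seating depth by image.

Emit:
carry_out:
  increments: "0 0 0 0 0 0.0005 0.005; 0 0 0 0 -0.0002 0.001 0.005; 0 0 0 0 -0.0002 0.0015 0.005; 0 0 0 0 -0.0002 0.0015 0.005; 0 0 0 0 -0.0002 0.0015 0.005"

```text
time: 13.4
ee_pos: [0.5439, 0.1094, 0.0224]
eef_rot: [0.67, 0.742, -0.004, -0.004]
ft_force: [-5.6, -0.7, 4.5]
width: 0.0137
```

```bash
python3 - <<'E'
from h import *
st()
print(Ro.from_quat(r.read_state()["eef_rot"]).as_matrix().round(4))
E
```

```text
13.4 [0.5439 0.1094 0.0224] yawx 95.84 f [-5.62 -0.72  4.48] t [-0.083  0.817  0.025] w 0.0137
[[-1.018e-01  9.947e-01 -1.100e-02]
 [ 9.948e-01  1.018e-01 -2.000e-04]
 [ 1.000e-03 -1.090e-02 -9.999e-01]]
```

Emit:
carry_out:
  increments: "0 0 0 0 0 0 0.02; 0 0 0 0 0 0 0.03; 0 0 0 0 0 0 0.04; 0 0 0 0 0 0 0.04; 0 0 0 0 0 0 0.04"

```text
time: 14.02
ee_pos: [0.544, 0.1094, 0.0223]
eef_rot: [0.67, 0.742, -0.004, -0.004]
ft_force: [0.2, -0.4, -0.2]
width: 0.0394
```

```bash
python3 - <<'E'
from h import *
import pickle
st(); go((.5445,.1094,.16),95.8)
m=r.camera_model("wrist"); p,d=r.camera("wrist"); cv2.imwrite("pics/w11.png",p); np.save("pics/w11.npy",d);pickle.dump(m,open("pics/w11.pkl","wb"))
E
```

```text
14.03 [0.544  0.1094 0.0223] yawx 95.84 f [ 0.21 -0.44 -0.2 ] t [ 0.069  0.022 -0.037] w 0.0394
turn [-0.62 -0.05  0.04] shift [ 0.     -0.001  -0.1377] len 0.1377 rows 2.2
```

View pics/w11.png

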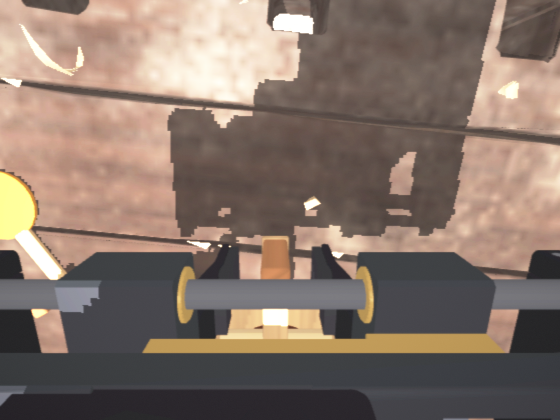

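Emit:
carry_out:
  increments: "-0.3 0 0 0 0 -0.02 0.04; -0.6 0 0 0 0 -0.06 0.04; -0.6 0 0 0 0 -0.12 0.05; -0.6 0 0 0 0.01 -0.18 0.06; -0.6 0 0 0 0.03 -0.22 0.06"

```text
time: 14.7
ee_pos: [0.5769, 0.1124, 0.2472]
eef_rot: [0.67, 0.742, 0.002, 0.0]
ft_force: [1.1, -0.4, -0.9]
width: 0.0578
```

```bash
python3 - <<'E'
from h import *
import pickle
st()
m=r.camera_model("wrist"); p,d=r.camera("wrist"); cv2.imwrite("pics/w12.png",p); np.save("pics/w12.npy",d);pickle.dump(m,open("pics/w12.pkl","wb"))
cv2.imwrite("pics/w12c.png",cv2.resize(p[190:330,180:380],None,fx=4,fy=4,interpolation=cv2.INTER_CUBIC))
E
```

```text
14.7 [0.5769 0.1124 0.2472] yawx 95.82 f [ 1.1  -0.39 -0.89] t [ 0.034 -0.093 -0.032] w 0.0578
```

View pics/w12c.png

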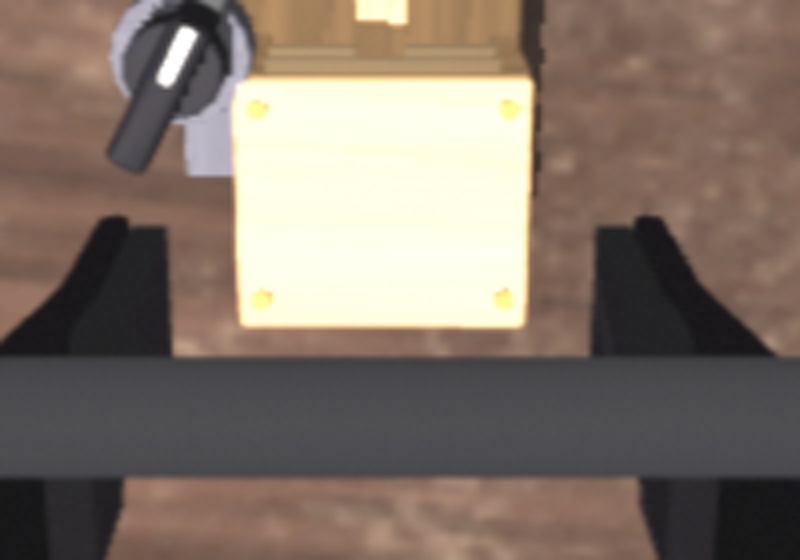

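```bash
python3 - <<'E'
from h import *
import pickle
m=pickle.load(open("pics/w12.pkl","rb")); p=cv2.imread("pics/w12.png")
C=[ray("wrist",(u/4+179.6,v/4+189.6),.068,m)[:2] for u,v in [(234,80),(533,78),(526,327),(240,327)]]
C=np.array(C); print(C,C.mean(0)); 
ang=lambda v:np.degrees(np.arctan2(v[1],v[0]))
FR,FL,BL,BR=C
print(ang(BL-FL),ang(BR-FR),ang(FL-FR)-90,ang(BL-BR)-90,[np.linalg.norm(C[i]-C[i-1]) for i in range(4)])
cv2.imwrite("pics/w12d.png",cv2.resize(p[120:220,200:340],None,fx=5,fy=5,interpolation=cv2.INTER_CUBIC))
print("grip expected px if at ee release:",proj("wrist",(.544,.1094,.077),m))
E
```

```text
[[0.6077126  0.07162533]
 [0.59810306 0.16027699]
 [0.67913342 0.16897476]
 [0.68819703 0.07917879]] [0.64328653 0.12001397]
6.126654841733936 5.361500155507915 6.186515447189834 5.763668221810605 [np.float64(0.08083810024016505), np.float64(0.08917095213845894), np.float64(0.0814958267777565), np.float64(0.09025223243590413)]
grip expected px if at ee release: [275.04643962 160.25241709]
```

View pics/w12d.png

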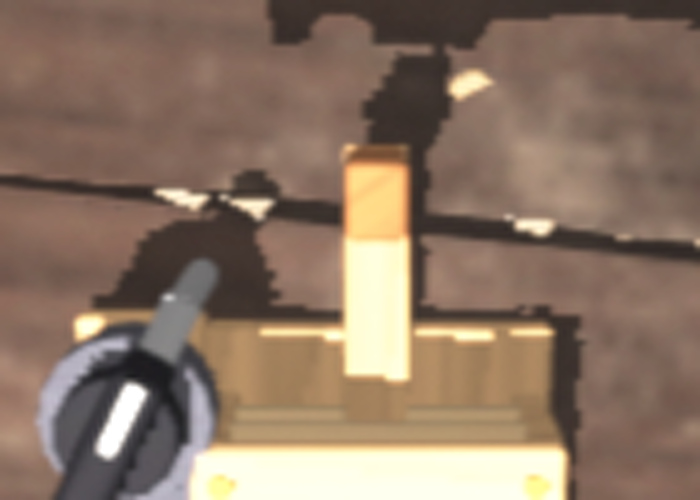

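```bash
python3 - <<'E'
from h import *
import pickle
m=pickle.load(open("pics/w12.pkl","rb")); d=np.load("pics/w12.npy")
c=np.array([.6434,.1200]); a=np.radians(5.8); R=np.array([[np.cos(a),-np.sin(a)],[np.sin(a),np.cos(a)]])
loc=lambda P:(R.T@(P[:2]-c)*1000).round(1)
for nm,u,v,z in [("grip c",377,201,.077),("front edge grip",377,240,.077),("back edge",377,163,.077)]:
    print(nm,loc(ray("wrist",(u/5+199.6,v/5+119.6),z,m)))
E=m["extrinsics"];K=m["K"]
def pt(u,v):
    return E[:3,:3]@(np.linalg.inv(K)@[u,v,1.]*d[v,u])+E[:3,3]
for u,v in [(275,157),(275,165),(275,180),(275,190),(275,194)]: P=pt(u,v); print(u,v,loc(P),P[2].round(4))
# knob: points by depth
ys,xs=np.mgrid[180:235,200:245]
P=np.array([[*pt(u,v),u,v] for v in range(165,240) for u in range(200,250) if d[v,u]>0])
k=P[(P[:,2]>.105)&(P[:,2]<.118)]; print("bar",len(k),loc(k[:,:2].mean(0)),k[:,2].mean(),k[:,3:].min(0),k[:,3:].max(0))
rect=cv2.minAreaRect(k[:,:2].astype(np.float32)*1000); print(rect, loc(np.array(rect[0])/1000), k[:,:2].mean(0))
for lo,hi in [(.07,.083),(.083,.105),(.04,.07)]:
    q=P[(P[:,2]>lo)&(P[:,2]<hi)&(P[:,3]<238)]; print(lo,len(q),loc(q[:,:2].mean(0)))
E
```

```text
grip c [-100.5   -0.6]
front edge grip [-91.8  -0.5]
back edge [-108.8   -0.6]
275 157 [-103.7   -0.6] 0.0785
275 165 [-94.9  -0.6] 0.0783
275 180 [-70.3  -0.4] 0.0357
275 190 [-57.6  -0.4] 0.0368
275 194 [-52.7  -0.4] 0.0379
bar 470 [-48.9 -59.8] 0.11119249663656813 [206. 193.] [232. 233.]
((601.884765625, 54.99188995361328), (11.800291061401367, 45.51343536376953), 68.21949005126953) [-47.9 -60.5] [0.60083448 0.0555678 ]
0.07 195 [-61.8 -53.2]
0.083 222 [-51.3 -57.9]
0.04 452 [-41.  -58.5]
```

The grip top sits at −100.5 mm from the visual top centre. The knob axis shows the same roughly 3–4 mm shift (−47.9 against −44 nominal), so in the stated frame the grip is at about −97. That is the disc against the back stop. The tongue height is right for the middle slot. Next is the knob: axis (0.6019, 0.0550), bar width direction 68.2°.

```bash
python3 - <<'E'
from h import *
st(); go((.6019,.0550,.13),68.2); print(r.read_state()["joint_positions"].round(2))
E
```

```text
14.75 [0.5802 0.1131 0.2513] yawx 95.85 f [-1.87  0.08  2.74] t [0.045 0.17  0.009] w 0.0587
turn [ 0.52 -0.33 27.64] shift [-0.0604  0.0144  0.1213] len 0.1362 rows 2.58
[-0.63  0.23  0.44  1.5  -0.1   1.42  1.48]
```

Emit:
carry_out:
  increments: "0 0 9 -0.02 0.005 0.02 0.045; 0.2 -0.1 18 -0.04 0.01 0.05 0.045; 0.5 -0.3 27.6 -0.0604 0.0144 0.08 0.045; 0.5 -0.3 27.6 -0.0604 0.0144 0.12 0.045; 0.5 -0.3 27.6 -0.0604 0.0144 0.12 0.045"

```text
time: 15.38
ee_pos: [0.6001, 0.0547, 0.1297]
eef_rot: [0.828, 0.561, -0.002, -0.001]
ft_force: [0.5, 0.6, -0.1]
width: 0.0454
```

```bash
python3 - <<'E'
from h import *
import pickle
st(); go((.6019,.0550,.06),68.2); print(r.read_state()["joint_positions"].round(2))
m=r.camera_model("wrist"); p,d=r.camera("wrist"); cv2.imwrite("pics/w13.png",p); np.save("pics/w13.npy",d);pickle.dump(m,open("pics/w13.pkl","wb"))
E
```

```text
15.38 [0.6001 0.0547 0.1297] yawx 68.24 f [ 0.5   0.6  -0.09] t [ 0.009 -0.031 -0.031] w 0.0454
turn [-0.18  0.11  0.04] shift [0.0011 0.0018 0.0697] len 0.0698 rows 1.12
[-0.58  0.35  0.51  1.63 -0.18  1.21  1.16]
```

View pics/w13.png

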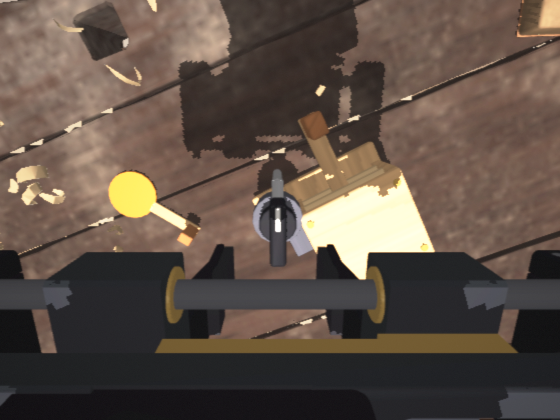

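```bash
python3 - <<'E'
from h import *
import pickle
m=pickle.load(open("pics/w13.pkl","rb")); d=np.load("pics/w13.npy");E=m["extrinsics"];K=m["K"]
pt=lambda u,v:E[:3,:3]@(np.linalg.inv(K)@[u,v,1.]*d[v,u])+E[:3,3]
P=np.array([[*pt(u,v),u,v] for v in range(185,280) for u in range(255,305) if d[v,u]>0])
k=P[(P[:,2]>.106)&(P[:,2]<.118)]
rect=cv2.minAreaRect(k[:,:2].astype(np.float32)*1000); print(len(k),rect,k[:,2].mean(),k[:,3:].min(0),k[:,3:].max(0))
go((rect[0][0]/1000,rect[0][1]/1000,.06),68.2)
E
```

```text
1055 ((601.9061889648438, 55.036949157714844), (11.43297290802002, 45.72827911376953), 68.48829650878906) 0.1112300384500371 [269. 203.] [285. 266.]
turn [-0.03  0.    0.07] shift [0.0001 0.0006 0.0718] len 0.0718 rows 1.15
```

Emit:
carry_out:
  increments: "0 0 0 0 0.0006 0.025 0.045; 0 0 0 0 0.0006 0.05 0.045; 0 0 0 0 0.0006 0.071 0.045; 0 0 0 0 0.0006 0.071 0.03; 0 0 0 0 0.0006 0.071 0.005"
  squeeze: 40

```text
time: 16.05
ee_pos: [0.6032, 0.0552, 0.0631]
eef_rot: [0.828, 0.561, 0.001, 0.0]
ft_force: [0.6, 0.2, 0.4]
width: 0.0322
```

Emit:
carry_out:
  increments: "0 0 0 0 0 0 0.005; 0 0 0 0 0 0 0.005; 0 0 0 0 0 0 0.005; 0 0 0 0 0 0 0.005; 0 0 0 0 0 0 0.005"
  squeeze: 40

```text
time: 16.68
ee_pos: [0.6038, 0.0554, 0.0642]
eef_rot: [0.828, 0.561, 0.002, 0.0]
ft_force: [-0.4, 0.6, 7.1]
width: 0.0116
```

```bash
python3 - <<'E'
from h import *
st(); go((.6019,.0550,.0603),68.2)
E
```

```text
16.68 [0.6038 0.0554 0.0642] yawx 68.29 f [-0.36  0.56  7.08] t [0.045 0.242 0.014] w 0.0116
turn [ 0.16 -0.15  0.09] shift [-0.0011 -0.0017  0.0039] len 0.0043 rows 0.07
```

Emit:
carry_out:
  increments: "0 0 6 -0.0002 0 0 0.005; 0 0 14 -0.0005 0 0 0.005; 0 0 23 -0.0008 0.0002 0 0.005; 0 0 32 -0.0011 0.0002 0 0.005; 0 0 40 -0.0013 0.0003 0 0.005"

```text
time: 17.3
ee_pos: [0.6036, 0.055, 0.0642]
eef_rot: [0.97, 0.242, 0.002, -0.001]
ft_force: [-0.5, 3.4, 0.3]
width: 0.0115
```

```bash
python3 - <<'E'
from h import *
st(); go((.6019,.0550,.0642),68.2-66)
E
```

```text
17.3 [0.6036 0.055  0.0642] yawx 28.06 f [-0.48  3.39  0.27] t [ 0.429  0.169 -0.04 ] w 0.0115
turn [-0.08 -0.23 25.86] shift [-0.0015 -0.0008  0.    ] len 0.0017 rows 2.42
```

Emit:
carry_out:
  increments: "0 0 8 -0.0004 0 0 0.005; 0 0 16 -0.0008 -0.0002 0 0.005; 0 0 24.5 -0.0012 -0.0004 0 0.005; 0 0 24.5 -0.0012 -0.0004 0 0.005; 0 0 24.5 -0.0012 -0.0004 0 0.005"

```text
time: 17.92
ee_pos: [0.6032, 0.055, 0.0642]
eef_rot: [1.0, 0.031, 0.003, -0.001]
ft_force: [4.8, 0.4, -4.1]
width: 0.0115
```

```bash
python3 - <<'E'
from h import *
st()
E
```

```text
17.93 [0.6032 0.055  0.0642] yawx 3.57 f [ 4.82  0.38 -4.09] t [-0.129 -1.155  0.015] w 0.0115
```

Emit:
carry_out:
  increments: "0 0 0 0 0 0 0.02; 0 0 0 0 0 0 0.035; 0 0 0 0 0 0 0.045; 0 0 0 0 0 0 0.045; 0 0 0 0 0 0 0.045"

```text
time: 18.55
ee_pos: [0.6032, 0.055, 0.0643]
eef_rot: [1.0, 0.031, 0.003, -0.001]
ft_force: [-0.1, -0.8, 0.5]
width: 0.0439
```

Emit:
carry_out:
  increments: "0 0 0 0 0 -0.02 0.045; 0 0 0 0 0 -0.06 0.045; 0 0 0 0 0 -0.11 0.045; 0 0 0 0 0 -0.16 0.045; 0 0 -8 0 0 -0.2 0.045"

```text
time: 19.18
ee_pos: [0.6024, 0.0541, 0.268]
eef_rot: [0.995, 0.102, 0.004, -0.001]
ft_force: [0.7, 0.3, -0.9]
width: 0.0448
```

```bash
python3 - <<'E'
from h import *
import pickle
st()
m=r.camera_model("wrist"); p,d=r.camera("wrist"); cv2.imwrite("pics/w14.png",p); np.save("pics/w14.npy",d);pickle.dump(m,open("pics/w14.pkl","wb"))
p,d=r.camera("scene"); cv2.imwrite("pics/s14.png",cv2.resize(p[160:290,210:350],None,fx=4,fy=4,interpolation=cv2.INTER_CUBIC))
E
```

```text
19.18 [0.6024 0.0541 0.268 ] yawx 11.68 f [ 0.75  0.32 -0.91] t [-0.065 -0.028  0.013] w 0.0448
```

View pics/w14.png

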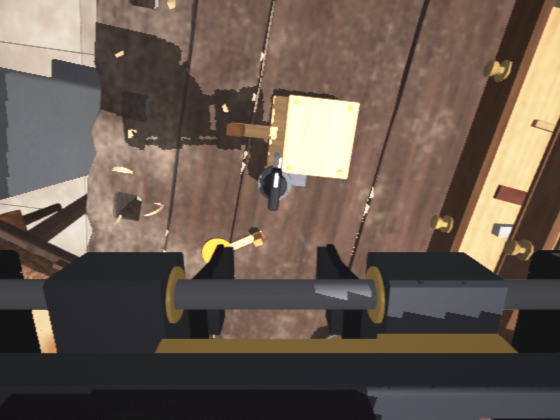

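View pics/s14.png

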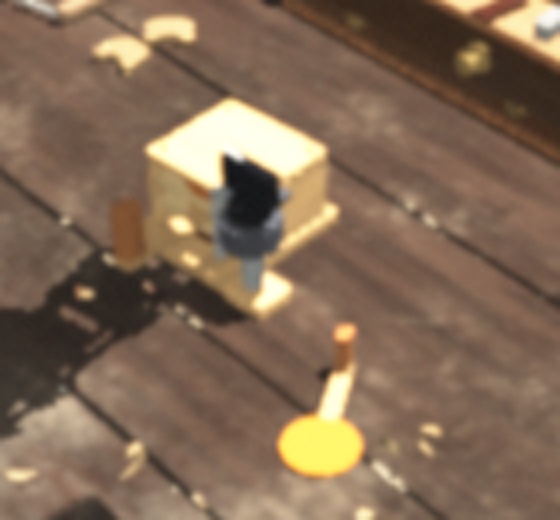

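The bar now points along the cassette's front (top of the bar at (276,165), its axis at (273,184)). The sample's grip is at (235,130), still in place. I'll put numbers on both.

```bash
python3 - <<'E'
from h import *
import pickle
m=pickle.load(open("pics/w14.pkl","rb")); d=np.load("pics/w14.npy");E=m["extrinsics"];K=m["K"]
v,u=np.mgrid[60:250,180:400]; P=(np.linalg.inv(K)@np.array([u.ravel(),v.ravel(),np.ones(u.size)])*d[v,u].ravel()).T@E[:3,:3].T+E[:3,3]
c=np.array([.6434,.1200]); a=np.radians(5.8); R=np.array([[np.cos(a),-np.sin(a)],[np.sin(a),np.cos(a)]])
def rep(nm,sel):
    k=(P[sel][:,:2]-c)@R*1000; print(nm,len(k),cv2.minAreaRect(k.astype(np.float32)))
near=np.hypot(P[:,0]-.602,P[:,1]-.055)<.03
rep("bar",near&(P[:,2]>.106)&(P[:,2]<.118))
g=(np.hypot(P[:,0]-.543,P[:,1]-.110)<.02)&(P[:,2]>.074)&(P[:,2]<.083)
rep("grip",g); print(P[g][:,2].mean())
rep("top",(P[:,2]>.063)&(P[:,2]<.073)&(P[:,0]>.605)&(P[:,1]>.085))
p,_=r.camera("top"); cv2.imwrite("pics/t15.png",p); q=cv2.imread("pics/top0.png")
df=cv2.absdiff(p,q).max(2)
for nm,(x0,x1,y0,y1) in dict(jar=(365,410,140,185),block=(118,172,232,278),small=(305,345,225,270)).items(): print(nm,(df[y0:y1,x0:x1]>40).sum())
E
```

```text
bar 433 ((-47.753456115722656, -60.172882080078125), (45.95571517944336, 11.963139533996582), 89.3508529663086)
grip 194 ((-100.76002502441406, -0.8196544647216797), (17.683088302612305, 14.061596870422363), 0.8704706430435181)
0.07742310093379634
top 4529 ((0.00661468505859375, 3.427196502685547), (83.0672836303711, 81.7251205444336), 89.19158172607422)
jar 0
block 0
small 214
```

View pics/t15.png

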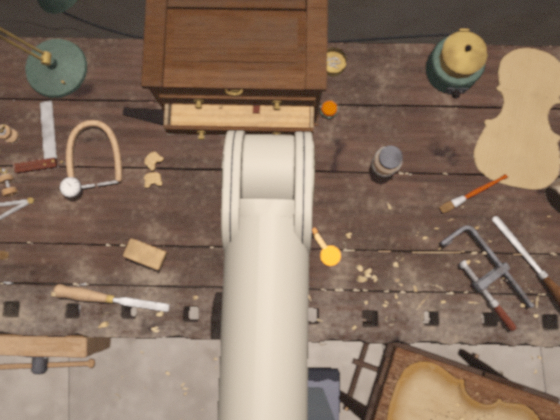

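```bash
python3 -c "
from h import *
st(); print(r.close_job())"
```

```text
19.32 [0.6032 0.054  0.2677] yawx 11.54 f [-0.23  0.34 -0.11] t [-0.09   0.014 -0.015] w 0.0448
the job is handed in; nothing more can be done
None
```

The larger sample is in the middle slot against the back and released, and the knob is turned clockwise into its locked detent. I handed the job in at 19.3 s with the gripper clear of everything.

**What the last checks showed**
- **Sample:** while I pushed it in, a central force of about 12 N built up, as from the back stop. After release the grip stood about 97 mm in front of the seat, 0.8 mm off centre. Its top was 77 mm above the bench, which fits the middle slot.
- **Knob:** with the gripper off it, the bar lies along the cassette's front, a turn of about 1.10 rad. The keeper rod follows from that angle; I did not measure it separately.
- **Jar and sanding block:** unchanged between the first and last top views.

**What failed or disagreed**
- **First grasp:** it closed just above the grip without moving anything. The fingers really end about 28 mm above the reported TCP, so I corrected for that and grasped again.
- **Cassette position:** the centre of the cassette's visible top lies 3–4 mm further back than the given coordinates imply. I judged seating depth from the knob axis and the contact force. Measured from the visible top instead, the sample would seem about 3 mm short.

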